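# Fold out the crank handle and clamp a glued heel in the bench press

## Task

A freshly glued shoe heel is standing on the anvil of the blue bench screw press. Fold the press's crank handle out until it stands fully upright, then wind the crank clockwise until the pad clamps the heel firmly, by feel and without over-tightening, and leave it clamped with the handle still folded out. Leave the rest of the bench as it is.

Things in the scene. Friction and masses are not known exactly. Their poses are not given: they have to be found in the camera images.
- press: Blue cast C-frame hand screw press bolted to the bench. Origin on the bench top under the vertical spindle axis; z up; its column stands 108 mm from the spindle towards the press's own +y. Foot 130 x 225 x 22 mm, column and upper arm 42 mm wide, frame top 188 mm above the bench, all of it below the crank.
- nut (a point): Point on the spindle axis on top of the bronze nut flange in the frame's upper arm, 194 mm above the bench. The screw through it carries, below the upper arm, a square non-turning pad (62 mm, rubber face, spring cushion: 25 N per mm). The pad starts a few mm to some 25 mm above the heel; its height is not measured. Firm means 80 to 200 N on the heel, best 140 N; over 250 N spoils the glue.
- hub (a point): Point on the spindle axis, on top of the crank hub (34 mm across), 6 mm above the middle of the crank arm. It sinks with the screw as the crank is wound. Load at the handle, level and square to the arm: about 9 N while turning slowly and free. Once the pad bears on the heel it rises by about 3 N for every further rad, to 5.5 N more than free (14 to 15 N in all) at 140 N of clamping. When turned fast and stopped, part of the load eases off.
- crank (a joint): Crank angle (rad), grows when wound clockwise seen from above, which lowers screw, pad and crank together by 20 mm per turn (3.2 mm per rad). At 0 the arm points from the hub along the press's own -x and its middle is 235 mm above the bench. Screw friction 0.7 Nm: it holds where it is left.
- fold_pin (a point): Hinge pin of the folding handle, at the outer end of the flat crank arm (arm 22 mm wide, 8 mm thick, iron), 80 mm from the spindle axis and 22 mm above the middle of the arm. The hinge axis is level and square to the arm.
- handle_fold (a joint): Fold angle of the handle (rad): 0 = lying flat along the top of the arm, its free end pointing to the hub; 1.571 = standing upright on the end of the arm, against its stop, the working position. A stiff friction hinge (0.18 Nm, about 4 N at the grip point): it stays where it is left, and folds again if it is pushed hard towards the hub.
- grip_point (a point): Point on the axis of the handle, 52 mm from the fold pin. The handle is a round black plastic sleeve, 22 mm in diameter, from 12 to 76 mm from the pin, free to spin about its own axis on its steel rod. Lying flat it has 7 mm of air between it and the arm.
- heel: Glued boot heel, 60 x 62 x 38 mm, D-shaped, brown leather layers with a black rubber top piece, about 140 g, standing on the anvil under the pad. Origin in its underside.
- anvil: Steel anvil plate of the press, 84 x 84 x 12 mm, on a threaded post, set to a different height from time to time. Origin in the middle of its top face.
- spare_heel: A second, finished heel of the same kind, standing on the bench beside the press. Leave alone.
- bottle_red: Red squeeze bottle with pointed nozzle, 62 mm across, 138 mm tall, near the press. Origin under its middle. Leave alone.
- bottle_yellow: Yellow squeeze bottle, same shape and size. Leave alone.
- glue_tin: Steel glue tin, 84 mm across, 95 mm tall. Origin under its middle. Leave alone.
- hammer: Hammer lying flat, 260 mm long. Leave alone.
- tack_tray: Low steel tack tray, 100 x 140 x 28 mm. Origin under its middle. Leave alone.
- shoe_last: Wooden shoe last lying sole down, about 225 x 78 x 55 mm. Leave alone.

How it is judged:
By the outcome, as a careful person would: the job done as asked, in the order asked, and still so for the second after the job is handed in, with the robot touching nothing.
It also fails if it takes over 72 s, if anything falls off the work surface, if the arm or the gripper's body presses on something with over 40 N, if the wrist force passes 120 N, or if a joint passes its speed limit or range.

## Robot

A 7-joint arm with a two-finger parallel gripper is mounted at the origin on the work surface. World frame = base frame: x ahead of the robot, y to its left, z up, the work surface at z = 0. Lengths are in m, angles in rad, forces in N, time in s.
With the tool pointing down it reaches from about 0.35 to 0.775 m from the base axis. Payload 3.1 kg.
Tool frame: the origin (TCP) lies at the very end of the fingers, on their centre line; the grasp point (between the pads) lies 19 mm behind it; z points along the fingers, y is the direction in which the jaws open and shut (so a half turn about z gives the same grasp; the last joint's range is limited). The gripper opens to 85 mm and grips with 20 to 120 N. Pads are 22 mm wide; open, the fingers measure 114 mm over their backs; the gripper's body (76 mm by 85 mm) begins 54 mm behind the grasp point. The pads swing forward as they close: fully open they stand 13 mm farther back than shut.
Start: joints at [-1.191, 0.311, 0.014, 1.512, -0.004, 1.319, -0.027], TCP at [0.225, 0.502, 0.231] pointing down, gripper open.
Joint ranges: [-2.7, 2.7], [-0.3, 1.91], [-1.27, 1.3], [0.12, 2.57], [-1.44, 4.58], [0.2, 2.03], [-3.05, 3.05]. Speed limits (rad/s): [2.79, 2.79, 3.14, 3.14, 3.14, 3.14, 3.14].

## Interface

Orientations are given as a unit quaternion [x, y, z, w].
In Python, from workcell import telemetry, imaging, order gives the robot as it stands.
- The arm moves only by the tool drive_tool, never from a script. Its argument "series" is a list of rows, each a list of 7 numbers: the shift along the tool's x, y, z in m, then the turn, a rotation vector about the tool's x, y, z in rad, then the gripper command: -1 is shut, 1 is fully open, values between are in proportion. A call has 1 to 10 rows; each row shifts and turns the commanded pose from where the row before left it, along the tool's axes as they then stand; what a row does not reach is not made up. A row lasts 1/8 s, in which the tool goes at most 62.5 mm and 10.7 degrees, less where a joint would pass 70% of its speed; a pose out of reach is approached as far as the arm can. A call with a gripper value outside its range is refused whole. The fingers move at their own pace and stop on an object; the grip force is fixed at half the most. Time passes only in rows, so rows that do not move let the fingers close. It gives the time, the measured TCP pose, the force and the opening at its end, in the units of the state.
- telemetry.get_obs(): the state, without advancing time (a new reading comes with each control period).
- imaging.capture(name): name is "scene" or "top" or "wrist"; returns a dict with "pixels" (400x640x3 uint8, red, green, blue), "z_map" (400x640 float32, m along the optical axis (not along the pixel's ray), 0 where there is no reading), "vfov" (degrees; the focal length in pixels is half the picture's height over the tangent of half this angle, whatever the lens; pixels are square), "cx", "cy" (the principal point, pixels), "k1" (the pictures are not rectified: a ray, as slopes to the right and down, at radius r is drawn at 1 + k1 r^2 times it, then the intrinsics apply), "R" (3x3) and "t" (3): a world point X has camera coordinates R X + t; the wrist camera has in their place "T_tool_cam" (4x4, takes a point from camera to tool coordinates, whose origin is the TCP and whose axes are the flange's). Camera axes: x right, y down, z forward; pixel columns grow to the right and rows downward; lengths in m; the calibration is good to about 2 mm. A picture is of the moment at which its call begins: read the wrist's pose just before it.
- order.finish_job(): hands the job in, once; it reports no verdict.
The state is a dict: "t": time; "qpos": joint angles; "qd": joint speeds; "effort": joint torques, N m; "ee_pos": TCP position; "ee_rot": TCP orientation; "wrist_force": force on the tool from outside, world axes, zero at the start; "torque": the same for the moment, N m; "finger_gap": finger opening in m.
Only numpy, scipy, OpenCV 4.12 (cv2) and the standard library are available. Lean on these libraries where they do the work, as an engineer would, in place of code of your own. Each camera call takes 0.05 s, during which the arm holds its last target. There are 200 camera calls.

## Working session

There is one attempt and no reset: what is moved stays moved. The work goes in short steps, Python scripts to look and compute and a tool call to move; the robot and the scene stay as the last step left them, time stands still between calls to the robot, and variables do not carry over. Pictures are saved under pics/ and viewed, about 8 in all and at most 12, crops included, and the job is handed in when it is done.

Besides the shell and the picture viewer there is one more tool, called after ">>>" as name(argument=value, ...), one argument or row to a line, values as JSON. drive_tool: Moves the arm, as the interface text tells. Its arguments: {"type":"object","properties":{"series":{"type":"array"}},"required":["series"]}

```bash
mkdir -p pics; ls; cat > h.py <<'E'
import numpy as np, cv2
from workcell import telemetry, imaging, order
from scipy.spatial.transform import Rotation as Rn
def cap(n):
    o=telemetry.get_obs(); c=imaging.capture(n); c["obs"]=o
    if "R" not in c or c.get("R") is None:
        T=np.array(c["T_tool_cam"]); W=np.eye(4); W[:3,:3]=Rn.from_quat(o["ee_rot"]).as_matrix(); W[:3,3]=o["ee_pos"]
        M=np.linalg.inv(W@T); c["R"]=M[:3,:3]; c["t"]=M[:3,3]
    c["R"]=np.array(c["R"]); c["t"]=np.array(c["t"])
    c["f"]=200/np.tan(np.radians(c["vfov"])/2)
    return c
def slopes(c,uv):
    uv=np.atleast_2d(np.array(uv,float)); d=(uv-[c["cx"],c["cy"]])/c["f"]; s=d.copy()
    for _ in range(20): s=d/(1+c["k1"]*(s**2).sum(1,keepdims=True))
    return s
def cloud(c,uv):
    uv=np.atleast_2d(uv); s=slopes(c,uv); z=c["z_map"][uv[:,1].astype(int),uv[:,0].astype(int)]
    return (np.c_[s*z[:,None],z]-c["t"])@c["R"]
def onplane(c,uv,h):
    s=slopes(c,uv); d=np.c_[s,np.ones(len(s))]@c["R"]; o=-c["R"].T@c["t"]
    return o+d*((h-o[2])/d[:,2])[:,None]
def proj(c,X):
    p=np.atleast_2d(X)@c["R"].T+c["t"]; s=p[:,:2]/p[:,2:]; return s*(1+c["k1"]*(s**2).sum(1,keepdims=True))*c["f"]+[c["cx"],c["cy"]]
def save(c,n): cv2.imwrite("pics/"+n,np.ascontiguousarray(c["pixels"][:,:,::-1]))
E
python3 - <<'E'
from h import *
for n in("scene","top","wrist"):
    c=cap(n); save(c,n+"0.png"); print(n,c["vfov"],c["k1"],"campos",-c["R"].T@c["t"], "fwd",c["R"][2])
    np.save(n+"0.npy",{k:c[k] for k in c},allow_pickle=True)
o=telemetry.get_obs(); print(o)
E
```

```text
pics
scene 48.23312272601627 0.02757612281839354 campos [ 1.42787486 -0.07941416  0.90194441] fwd [-0.76899298  0.08185995 -0.63399428]
top 48.89421947463804 -0.10076207851043953 campos [ 4.77346441e-01 -1.20917951e-03  1.31746715e+00] fwd [ 0.03827619  0.01917411 -0.99908322]
wrist 62.800748547107396 -0.05790251909593596 campos [0.1477983  0.53657402 0.37315955] fwd [ 0.29802535 -0.13554074 -0.94488603]
{'t': 0.15, 'qpos': array([-1.19072838,  0.31155153,  0.01398716,  1.51266604, -0.00444469,
        1.31919752, -0.02721971]), 'qd': array([-0.00073355, -0.00173878,  0.00049606, -0.00417048, -0.00126792,
        0.00066038,  0.00245287]), 'effort': array([ 8.00818707e-04, -3.80275655e+01,  1.46204098e-01, -2.30849952e+01,
        1.20710974e-02,  9.71678499e-03,  1.36379765e-05]), 'ee_pos': array([0.22490056, 0.50132117, 0.2304745 ]), 'ee_rot': array([ 2.09298774e-01,  9.77851329e-01, -8.79297221e-04, -1.71102281e-04]), 'wrist_force': array([-0.03492904, -0.00327775, -0.20400207]), 'torque': array([0.0118356 , 0.02937431, 0.04441564]), 'finger_gap': 0.08566572174608343}
```

View pics/scene0.png

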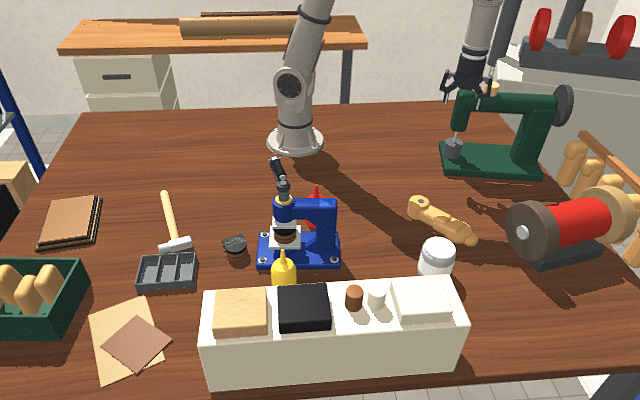

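View pics/top0.png

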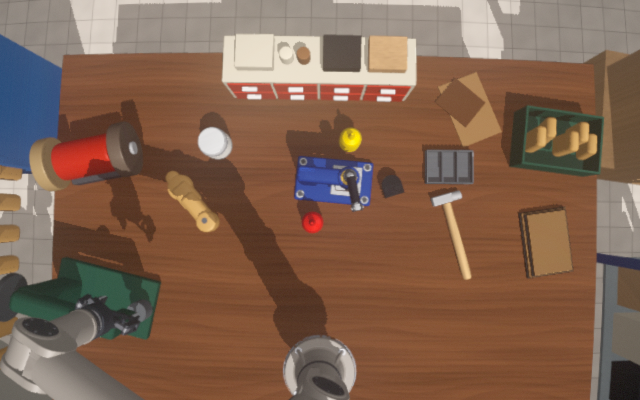

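Scene: press at about (300,235), crank on top near (282,180). Top: press at (335,182), crank arm running from (349,177) to (358,208), red bottle (313,222), yellow bottle (350,140), spare heel (392,186). Now I'll measure these.

```bash
python3 - <<'E'
from h import *
C={n:np.load(n+"0.npy",allow_pickle=True).item() for n in("scene","top")}
out=[]
for n,c in C.items():
    px=c["pixels"]; hsv=cv2.cvtColor(px,cv2.COLOR_RGB2HSV)
    v,u=np.mgrid[:400,:640]; uv=np.c_[u.ravel(),v.ravel()]; P=cloud(c,uv).reshape(400,640,3); ok=(c["z_map"]>0)
    blue=(hsv[...,0]>105)&(hsv[...,0]<130)&(hsv[...,1]>150)&ok&(P[...,0]>.4)&(P[...,0]<.75)&(abs(P[...,1])<.2)
    p=P[blue]; foot=p[(p[:,2]<.035)]
    r=cv2.minAreaRect((foot[:,:2]*1000).astype(np.float32)); print(n,"foot",r)
    top=p[(p[:,2]>.175)]; print(" frame top z",np.median(top[:,2])if len(top) else 0, cv2.minAreaRect((top[:,:2]*1000).astype(np.float32)))
    near=ok&(abs(P[...,0]-.55)<.2)&(abs(P[...,1]+.0)<.15)&(P[...,2]>.205)&(P[...,2]<.4)
    q=P[near]; print(" crank n",len(q)); 
    for lo in np.arange(.2,.34,.01):
        s=q[(q[:,2]>=lo)&(q[:,2]<lo+.01)]
        if len(s): print("  %.2f"%lo,len(s),s.mean(0).round(3),s.min(0).round(3),s.max(0).round(3))
    for nm,m in(("red",(hsv[...,0]<6)|(hsv[...,0]>174)),("yel",(hsv[...,0]>22)&(hsv[...,0]<32))):
        m=m&(hsv[...,1]>200)&ok&(P[...,0]>.3)&(P[...,0]<.75)&(abs(P[...,1])<.15)
        if m.sum(): print(nm,m.sum(),np.median(P[m],0).round(3),P[m].max(0).round(3),P[m].min(0).round(3))
c=C["top"]; a=cv2.resize(c["pixels"][140:240,280:420],None,fx=4,fy=4,interpolation=cv2.INTER_CUBIC)
b=cv2.resize(C["scene"]["pixels"][145:280,230:365],None,fx=4,fy=4,interpolation=cv2.INTER_CUBIC)[:,:540][:400]
w=np.zeros((540,800,3),np.uint8)
A=cv2.resize(c["pixels"][145:240,300:400],(400,380),interpolation=cv2.INTER_CUBIC);B=cv2.resize(C["scene"]["pixels"][145:280,245:345],(400,540),interpolation=cv2.INTER_CUBIC)
w[:380,:400]=A;w[:,400:]=B; cv2.imwrite("pics/crop1.png",w[:,:,::-1])
E
```

```text
scene foot ((574.2009887695312, -25.8602294921875), (223.7554168701172, 133.6648406982422), 85.63249206542969)
 frame top z 0.1816841047183417 ((578.396728515625, -9.407844543457031), (158.26296997070312, 48.40567398071289), 88.97418212890625)
 crank n 501
  0.20 20 [ 0.579 -0.061  0.207] [ 0.57  -0.075  0.205] [ 0.584 -0.05   0.21 ]
  0.21 37 [ 0.58  -0.063  0.215] [ 0.57  -0.075  0.21 ] [ 0.585 -0.05   0.22 ]
  0.22 20 [ 0.581 -0.062  0.225] [ 0.572 -0.074  0.221] [ 0.585 -0.047  0.23 ]
  0.23 81 [ 0.561 -0.07   0.236] [ 0.49  -0.094  0.23 ] [ 0.589 -0.047  0.24 ]
  0.24 114 [ 0.562 -0.068  0.243] [ 0.491 -0.093  0.24 ] [ 0.586 -0.047  0.249]
  0.25 39 [ 0.543 -0.074  0.257] [ 0.491 -0.095  0.25 ] [ 0.572 -0.056  0.26 ]
  0.26 186 [ 0.531 -0.073  0.266] [ 0.482 -0.095  0.26 ] [ 0.571 -0.056  0.27 ]
  0.27 4 [ 0.544 -0.07   0.27 ] [ 0.508 -0.078  0.27 ] [ 0.56  -0.067  0.271]
red 64 [0.456 0.03  0.095] [0.482 0.054 0.135] [0.432 0.004 0.002]
top foot ((563.4826049804688, -27.9732666015625), (208.5560760498047, 117.53643798828125), 77.28562927246094)
 frame top z 0.1818919386204772 ((572.716064453125, 11.273609161376953), (110.16877746582031, 35.99445724487305), 83.88838195800781)
 crank n 453
  0.23 41 [ 0.547 -0.065  0.238] [ 0.482 -0.088  0.233] [ 0.585 -0.048  0.24 ]
  0.24 86 [ 0.562 -0.064  0.243] [ 0.485 -0.091  0.24 ] [ 0.585 -0.05   0.248]
  0.25 19 [ 0.515 -0.076  0.257] [ 0.485 -0.094  0.252] [ 0.557 -0.057  0.26 ]
  0.26 286 [ 0.525 -0.074  0.266] [ 0.482 -0.096  0.26 ] [ 0.569 -0.056  0.27 ]
  0.27 21 [ 0.536 -0.073  0.271] [ 0.509 -0.083  0.27 ] [ 0.563 -0.063  0.273]
red 219 [0.444 0.026 0.091] [0.472 0.055 0.141] [0.422 0.002 0.075]
yel 333 [ 0.682 -0.075  0.089] [ 0.715 -0.047  0.141] [ 0.661 -0.102  0.014]
```

View pics/crop1.png

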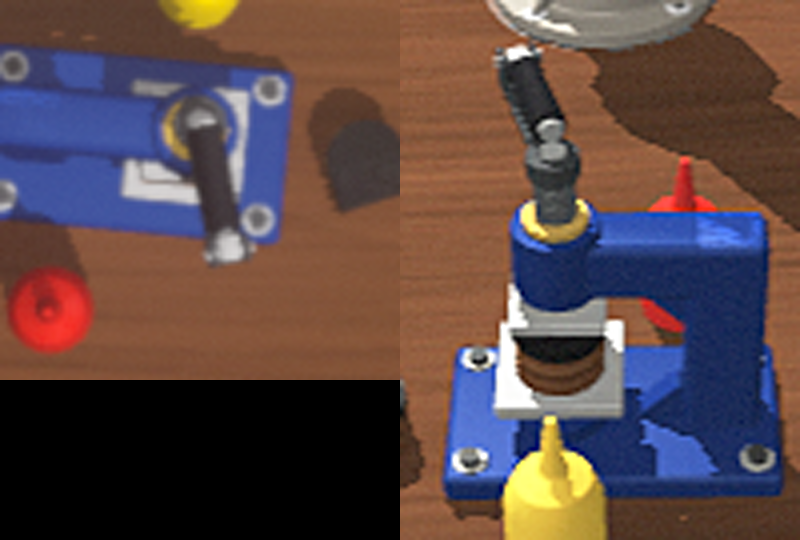

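```bash
cat > geo.py <<'E'
from h import *
def pts(c,ctr=(.53,-.07),r=.12,z0=.2):
    v,u=np.mgrid[:400,:640]; P=cloud(c,np.c_[u.ravel(),v.ravel()]); px=c["pixels"].reshape(-1,3).astype(int)
    ok=(c["z_map"].ravel()>0)&(np.hypot(P[:,0]-ctr[0],P[:,1]-ctr[1])<r)&(P[:,2]>z0)&(P[:,2]<.4)
    return P[ok],px[ok],np.c_[u.ravel(),v.ravel()][ok]
def handle(c,zmin=.2,**k):
    P,px,uv=pts(c,**k); m=(px.max(1)<75)&(P[:,2]>zmin); return P[m],uv[m]
E
python3 - <<'E'
from geo import *
for n in("scene","top"):
    c=np.load(n+"0.npy",allow_pickle=True).item()
    H,_=handle(c,.255); m=H[:,:2].mean(0); w,V=np.linalg.eigh(np.cov(H[:,:2].T)); d=V[:,1]*np.sign(V[0,1]); s=(H[:,:2]-m)@d; q=(H[:,:2]-m)@[-d[1],d[0]]
    print(n,len(H),m.round(4),"dir",np.degrees(np.arctan2(d[1],d[0])).round(1),"s",np.percentile(s,[1,99]).round(4),"w",np.percentile(q,[1,99]).round(4),"ztop",np.percentile(H[:,2],[50,95]).round(4))
    smid=np.percentile(s,[1,99]).mean(); ctr=m+d*smid; print(" sleeve centre",ctr.round(4),"pin",(ctr-d*.044).round(4),"axis",(ctr+d*.036).round(4),"grip",(ctr+.008*d).round(4))
    P,px,_=pts(c); B=(px[:,0]>130)&(px[:,2]<90)&(px[:,1]>90)&(P[:,2]<.21)
    if B.sum()>5: print(" nut",P[B].mean(0).round(4),cv2.minEnclosingCircle((P[B][:,:2]*1000).astype(np.float32)))
E
```

```text
scene 154 [ 0.5372 -0.0727] dir 12.1 s [-0.0407  0.0311] w [-0.0087  0.0124] ztop [0.2666 0.2693]
 sleeve centre [ 0.5325 -0.0737] pin [ 0.4895 -0.0829] axis [ 0.5677 -0.0662] grip [ 0.5404 -0.072 ]
top 187 [ 0.5342 -0.07  ] dir 12.8 s [-0.03    0.0293] w [-0.009   0.0081] ztop [0.2673 0.2708]
 sleeve centre [ 0.5339 -0.0701] pin [ 0.491  -0.0798] axis [ 0.569  -0.0622] grip [ 0.5417 -0.0683]
```

>>> drive_tool(
  series=[
    [0,0,-0.0375,0,0,-0.159,1],
    [0,0,-0.0375,0,0,-0.159,1],
    [0,0,-0.0375,0,0,-0.159,1],
    [0,0,-0.0375,0,0,-0.159,1],
    [-0.015,-0.052,0,0,0,0,1],
    [-0.015,-0.052,0,0,0,0,1],
    [-0.015,-0.052,0,0,0,0,1],
    [-0.015,-0.052,0,0,0,0,1],
    [-0.015,-0.052,0,0,0,0,1],
    [-0.015,-0.052,0,0,0,0,1],
  ],
)

```text
t: 1.4
ee_pos: [0.3799, 0.2143, 0.3811]
ee_rot: [-0.107, 0.994, 0.0, -0.0]
wrist_force: [1.2, 0.1, 0.4]
finger_gap: 0.0856
```

>>> drive_tool(
  series=[
    [-0.015,-0.052,0,0,0,0,1],
    [-0.015,-0.052,0,0,0,0,1],
    [-0.015,-0.052,0,0,0,0,1],
    [-0.015,-0.052,0,0,0,0,1],
    [-0.015,-0.052,0,0,0,0,1],
    [-0.015,-0.052,0,0,0,0,1],
    [0,0,0,0,0,0,1],
    [0,0,0,0,0,0,1],
  ],
)

```text
t: 2.4
ee_pos: [0.5336, -0.0689, 0.3808]
ee_rot: [-0.107, 0.994, 0.001, -0.001]
wrist_force: [-0.2, 0.9, 0.7]
finger_gap: 0.085
```

```bash
python3 - <<'E'
from geo import *
c=cap("wrist"); save(c,"w1.png"); np.save("w1.npy",c,allow_pickle=True)
o=c["obs"]; print(o["t"],o["ee_pos"].round(4),Rn.from_quat(o["ee_rot"]).as_matrix().round(3).tolist(),o["qpos"].round(3),o["wrist_force"].round(2))
H,uv=handle(c,.255); m=H[:,:2].mean(0); w,V=np.linalg.eigh(np.cov(H[:,:2].T)); d=V[:,1]*np.sign(V[0,1]); s=(H[:,:2]-m)@d; n=np.array([-d[1],d[0]]); q=(H[:,:2]-m)@n
ctr=m+d*np.percentile(s,[1,99]).mean()+n*np.percentile(q,[1,99]).mean()
print(len(H),"dir",np.degrees(np.arctan2(d[1],d[0])).round(1),np.percentile(s,[1,99]).round(4),np.percentile(q,[1,99]).round(4),np.percentile(H[:,2],[50,95]).round(4),"pin",(ctr-d*.044).round(4),"axis",(ctr+d*.036).round(4))
P,px,_=pts(c)
Q=P[(P[:,2]>.236)&(P[:,2]<.245)]; print("hub/arm",len(Q),Q.max(0),Q.min(0)); print(proj(c,[[.568,-.064,.24],[.49,-.081,.257]]))
E
```

```text
2.4 [ 0.5336 -0.0689  0.3808] [[-0.977, -0.213, -0.001], [-0.213, 0.977, 0.001], [0.001, 0.001, -1.0]] [-0.256  0.273  0.49   1.232 -0.129  1.668  1.992] [-0.21  0.89  0.69]
2231 dir 29.2 [-0.0351  0.0317] [-0.0418  0.0437] [0.2676 0.3984] pin [ 0.4902 -0.0919] axis [ 0.56   -0.0528]
hub/arm 506 [ 0.58462716 -0.04652287  0.24467245] [ 0.47901959 -0.09398941  0.23669508]
[[317.62594465 221.87410268]
 [317.20040568 138.91863211]]
```

View pics/w1.png

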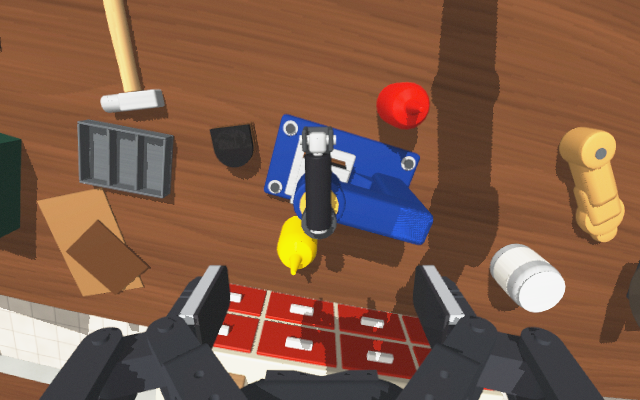

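Handle runs from the pin clevis near (317,138) to the free end near (317,232), centred as projected; the jaws align with it. I'll refine the fit with the gripper masked out and plan the approach.

```bash
cat >> geo.py <<'E'
def fit(c,zmin=.255,zmax=.285):
    H,uv=handle(c,zmin); H=H[H[:,2]<zmax]
    r=cv2.minAreaRect((H[:,:2]*1000).astype(np.float32)); b=cv2.boxPoints(r); e=[b[1]-b[0],b[2]-b[1]]; d=max(e,key=np.linalg.norm); L=np.linalg.norm(d); d=d/L*np.sign(d[0]); return np.array(r[0]),d,r[1],len(H)
def rows(R0,p0,R1,p1,n,g,Rmid=None):
    rv=Rn.from_matrix(R0.T@R1).as_rotvec()/n; R=R0; out=[]
    for i in range(n):
        out.append(np.r_[R.T@((p1-p0)/n),rv].round(4).tolist()+[g]); R=R@Rn.from_rotvec(rv).as_matrix()
    return out
E
python3 - <<'E'
from geo import *
c=np.load("w1.npy",allow_pickle=True).item()
r,d,sz,n=fit(c); print(r,np.degrees(np.arctan2(d[1],d[0])),sz,n,"pin",r-44*d,"axis",r+36*d)
P,px,uv=pts(c); Q=P[(P[:,2]>.237)&(P[:,2]<.246)&(P[:,0]>.555)]; print("hub circ",cv2.minEnclosingCircle((Q[:,:2]*1000).astype(np.float32)),len(Q))
N=P[(P[:,2]>.19)&(P[:,2]<.2)&(px[P[:,2].argsort().argsort()*0+np.arange(len(P)),0]>90)] ; print("nut",len(N), N.max(0) if len(N) else 0,N.min(0) if len(N) else 0)
E
```

```text
[524.02172852 -72.9004364 ] 12.710978 (87.51216125488281, 21.92494010925293) 1927 pin [481.10005951 -82.58189392] axis [559.1394577  -64.97924376]
hub circ ((567.9352416992188, -63.072444915771484), 16.883316040039062) 329
nut 0 0 0
```

>>> drive_tool(
  series=[
    [-0.0072,-0.0016,0.03,0,0,0,0.2],
    [0,0,0.04,0,0,0,0.2],
    [0,0,0.04,0,0,0,0.2],
    [0,0,0.026,0,0,0,0.2],
    [0,0,0,0,0,0,0.2],
  ],
)

```text
t: 3.08
ee_pos: [0.5394, -0.067, 0.2435]
ee_rot: [-0.109, 0.994, 0.001, -0.002]
wrist_force: [-0.1, 0.1, -0.4]
finger_gap: 0.0513
```

>>> drive_tool(
  series=[
    [0,0,0,0,0,0,-1],
    [0,0,0,0,0,0,-1],
    [0,0,0,0,0,0,-1],
    [0,0,0,0,0,0,-1],
    [0,0,0,0,0,0,-1],
  ],
)

```text
t: 3.7
ee_pos: [0.5423, -0.0698, 0.2472]
ee_rot: [-0.107, 0.994, -0.0, 0.002]
wrist_force: [-0.1, 1.1, 5.8]
finger_gap: 0.0197
```

>>> drive_tool(
  series=[
    [-0.0009,0,-0.0077,0,-0.15,0,-1],
    [-0.0009,0,-0.0077,0,-0.15,0,-1],
    [-0.0009,0,-0.0077,0,-0.15,0,-1],
    [0,0,0,0,0,0,-1],
  ],
)

```text
t: 4.2
ee_pos: [0.5429, -0.0696, 0.2721]
ee_rot: [-0.103, 0.968, 0.024, 0.229]
wrist_force: [7.2, 0.5, 1.2]
finger_gap: 0.0201
```

```bash
python3 - <<'E'
from geo import *
o=telemetry.get_obs(); print(o["qpos"].round(3),o["wrist_force"].round(1),o["torque"].round(2),o["finger_gap"],Rn.from_quat(o["ee_rot"]).as_matrix()[:,2].round(3),o["ee_pos"].round(4))
E
```

```text
[-0.256 -0.022  0.473  1.892 -0.236  0.856  2.12 ] [7.2 0.5 1.2] [ 0.11 -1.15 -0.08] 0.020070692384032914 [ 0.438  0.094 -0.894] [ 0.5429 -0.0696  0.2721]
```

>>> drive_tool(
  series=[
    [-0.0009,0,-0.0077,0,-0.15,0,-1],
    [-0.0009,0,-0.0077,0,-0.15,0,-1],
    [0,0,0,0,0,0,-1],
  ],
)

```text
t: 4.58
ee_pos: [0.5352, -0.0711, 0.286]
ee_rot: [-0.098, 0.924, 0.04, 0.369]
wrist_force: [0.1, 1.0, 6.2]
finger_gap: 0.02
```

```bash
python3 - <<'E'
from geo import *
o=telemetry.get_obs(); R=Rn.from_quat(o["ee_rot"]).as_matrix(); print(o["qpos"].round(3),o["wrist_force"].round(1),o["torque"].round(2),o["finger_gap"],R[:,2].round(3),o["ee_pos"].round(4))
d=np.array([.976,.219,0]);u=np.array([0,0,1]);f=lambda p:.052*(np.cos(p)*d+np.sin(p)*u)
ph=np.arange(.75,1.6,.1); 
for a,b in zip(ph,ph[1:]): print(b.round(2),(R.T@(f(b)-f(a))).round(4))
c=cap("scene"); cv2.imwrite("pics/s2.png",cv2.resize(c["pixels"][120:270,210:370],(640,600),interpolation=2)[:,:,::-1])
E
```

```text
[-0.282 -0.199  0.549  2.143 -0.48   0.537  2.412] [0.1 1.  6.2] [ 0.22  0.11 -0.01] 0.01996189191392112 [ 0.673  0.146 -0.725] [ 0.5352 -0.0711  0.286 ]
0.85 [ 0.0002 -0.     -0.0052]
0.95 [ 0.0007 -0.     -0.0051]
1.05 [ 0.0012 -0.     -0.005 ]
1.15 [ 0.0017 -0.     -0.0049]
1.25 [ 0.0022 -0.     -0.0047]
1.35 [ 0.0027 -0.     -0.0045]
1.45 [ 0.0031 -0.     -0.0042]
1.55 [ 0.0035 -0.     -0.0038]
```

View pics/s2.png

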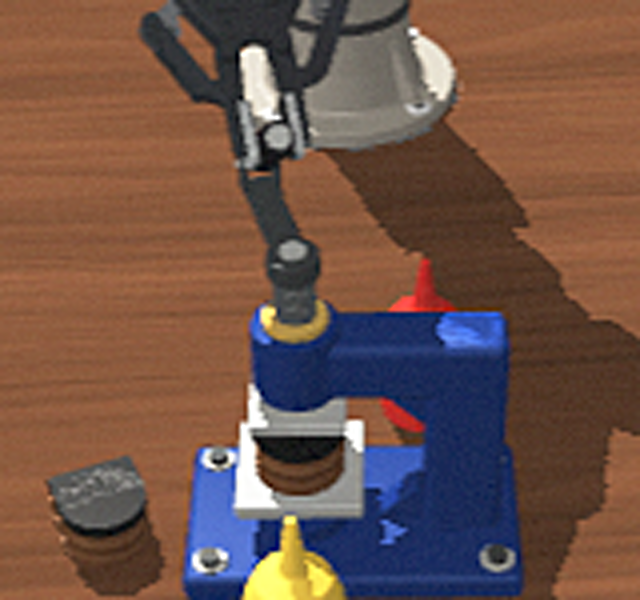

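The handle is in the jaws at (275,130), raised about 45°. I'll continue the arc by translation only, letting it pivot in the pads.

>>> drive_tool(
  series=[
    [0.0004,0,-0.0103,0,0,0,-1],
    [0.0015,0,-0.005,0,0,0,-1],
    [0.0017,0,-0.0049,0,0,0,-1],
    [0.0022,0,-0.0047,0,0,0,-1],
    [0,0,0,0,0,0,-1],
  ],
)

```text
t: 5.25
ee_pos: [0.5116, -0.0764, 0.2934]
ee_rot: [-0.099, 0.926, 0.039, 0.361]
wrist_force: [2.5, -2.2, -7.9]
finger_gap: 0.0198
```

>>> drive_tool(
  series=[
    [0.0027,0,-0.0045,0,0,0,-1],
    [0.0031,0,-0.0042,0,0,0,-1],
    [0.0035,0,-0.0038,0,0,0,-1],
    [0,0,0,0,0,0,-1],
  ],
)

```text
t: 5.75
ee_pos: [0.4964, -0.0794, 0.2953]
ee_rot: [-0.099, 0.927, 0.039, 0.361]
wrist_force: [6.2, -3.4, -11.3]
finger_gap: 0.0197
```

```bash
python3 - <<'E'
from geo import *
o=telemetry.get_obs(); R=Rn.from_quat(o["ee_rot"]).as_matrix(); print(o["qpos"].round(3),o["wrist_force"].round(1),o["torque"].round(2),o["finger_gap"],R[:,2].round(3),o["ee_pos"].round(4))
c=cap("scene"); cv2.imwrite("pics/s3.png",cv2.resize(c["pixels"][120:240,230:350],(480,480),interpolation=2)[:,:,::-1])
E
```

```text
[-0.16  -0.279  0.462  2.166 -0.416  0.611  2.379] [  6.2  -3.4 -11.3] [-0.83  1.18 -0.55] 0.019682903683483695 [ 0.661  0.144 -0.737] [ 0.4964 -0.0794  0.2953]
```

View pics/s3.png

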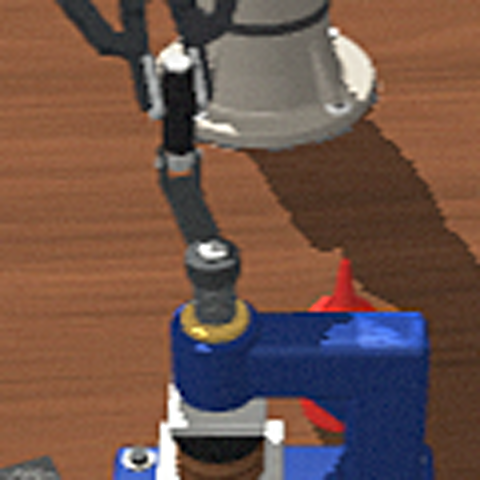

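Handle looks nearly upright in the jaws at (180,110). I'll pull it gently outward against its stop, by feel.

>>> drive_tool(
  series=[
    [0.0022,0,-0.002,0,0,0,-1],
    [0.0022,0,-0.002,0,0,0,-1],
    [0,0,0,0,0,0,-1],
  ],
)

```text
t: 6.18
ee_pos: [0.4911, -0.0807, 0.2953]
ee_rot: [-0.099, 0.926, 0.039, 0.361]
wrist_force: [9.0, -2.2, -13.2]
finger_gap: 0.0189
```

>>> drive_tool(
  series=[
    [0.0022,0,-0.002,0,0,0,-1],
    [0.0022,0,-0.002,0,0,0,-1],
    [0,0,0,0,0,0,-1],
  ],
)

```text
t: 6.55
ee_pos: [0.486, -0.0818, 0.2953]
ee_rot: [-0.099, 0.926, 0.039, 0.361]
wrist_force: [15.1, -1.5, -16.8]
finger_gap: 0.0188
```

>>> drive_tool(
  series=[
    [0,0,0,0,0,0,0],
    [0,0,0,0,0,0,0.2],
    [0,0,-0.03,0,0,0,0.2],
    [0,0,-0.05,0,0,0,0.2],
    [0,0,-0.04,0,0.1,0,0.2],
    [0,0,0,0,0,0,0.2],
  ],
)

```text
t: 7.3
ee_pos: [0.4462, -0.1065, 0.3555]
ee_rot: [-0.096, 0.943, 0.031, 0.316]
wrist_force: [1.1, -0.1, 0.0]
finger_gap: 0.0513
```

```bash
python3 - <<'E'
from geo import *
a=cap("wrist"); b=cap("scene"); c=cap("top"); o=c["obs"]; print(o["t"],o["ee_pos"].round(4),o["wrist_force"].round(1),o["finger_gap"])
np.save("u1.npy",[a,b,c],allow_pickle=True)
w=np.zeros((560,800,3),np.uint8); w[:250,:400]=cv2.resize(a["pixels"],(400,250)); w[:480,400:]=cv2.resize(b["pixels"][120:240,240:340],(400,480),interpolation=2); w[255:,:400]=cv2.resize(c["pixels"][150:226,300:400],(400,305),interpolation=2)
cv2.imwrite("pics/u1.png",w[:,:,::-1])
for n,k in zip("wst",(a,b,c)):
    H,_=handle(k,.262); H=H[H[:,2]<.345]; H=H[np.hypot(H[:,0]-.49,H[:,1]+.08)<.04]
    for lo in np.arange(.26,.35,.01):
        s=H[(H[:,2]>=lo)&(H[:,2]<lo+.01)]
        if len(s)>3: print(n,"%.2f"%lo,len(s),s.mean(0).round(4),s.min(0).round(3),s.max(0).round(3))
E
```

```text
7.4 [ 0.4451 -0.1027  0.352 ] [-0.7  0.   0.5] 0.051097281275590496
w 0.26 116 [ 0.4874 -0.0823  0.2643] [ 0.479 -0.094  0.262] [ 0.5   -0.069  0.266]
w 0.27 263 [ 0.4818 -0.083   0.2756] [ 0.478 -0.091  0.27 ] [ 0.491 -0.072  0.28 ]
w 0.28 319 [ 0.4817 -0.0829  0.2851] [ 0.478 -0.091  0.28 ] [ 0.492 -0.072  0.29 ]
w 0.29 345 [ 0.4818 -0.0833  0.295 ] [ 0.478 -0.091  0.29 ] [ 0.493 -0.072  0.3  ]
w 0.30 372 [ 0.4818 -0.0831  0.305 ] [ 0.478 -0.091  0.3  ] [ 0.493 -0.072  0.31 ]
w 0.31 410 [ 0.4818 -0.0831  0.3149] [ 0.478 -0.091  0.31 ] [ 0.493 -0.072  0.32 ]
w 0.32 431 [ 0.4815 -0.0828  0.325 ] [ 0.478 -0.091  0.32 ] [ 0.491 -0.072  0.33 ]
w 0.33 296 [ 0.4829 -0.0825  0.3327] [ 0.478 -0.091  0.33 ] [ 0.496 -0.071  0.335]
s 0.27 20 [ 0.5013 -0.0797  0.2758] [ 0.498 -0.087  0.272] [ 0.504 -0.072  0.28 ]
s 0.28 28 [ 0.5003 -0.08    0.2851] [ 0.493 -0.089  0.28 ] [ 0.504 -0.072  0.29 ]
s 0.29 28 [ 0.4998 -0.0792  0.2953] [ 0.495 -0.089  0.29 ] [ 0.505 -0.071  0.3  ]
s 0.30 24 [ 0.5001 -0.0795  0.305 ] [ 0.493 -0.088  0.3  ] [ 0.505 -0.071  0.31 ]
s 0.31 31 [ 0.4999 -0.0788  0.3149] [ 0.494 -0.088  0.31 ] [ 0.504 -0.07   0.319]
s 0.32 26 [ 0.5004 -0.0792  0.3252] [ 0.494 -0.087  0.32 ] [ 0.505 -0.07   0.33 ]
s 0.33 19 [ 0.4981 -0.0812  0.333 ] [ 0.488 -0.089  0.33 ] [ 0.504 -0.072  0.336]
t 0.26 5 [ 0.4918 -0.0709  0.2649] [ 0.485 -0.072  0.263] [ 0.497 -0.069  0.268]
t 0.30 4 [ 0.4914 -0.0725  0.3071] [ 0.484 -0.074  0.303] [ 0.498 -0.071  0.31 ]
t 0.33 8 [ 0.4919 -0.0734  0.3334] [ 0.484 -0.076  0.331] [ 0.5   -0.072  0.337]
```

View pics/u1.png

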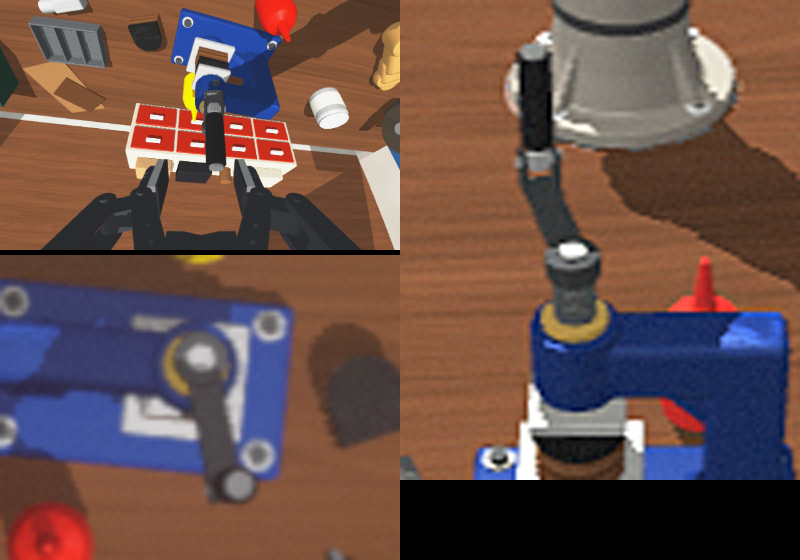

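```bash
python3 - <<'E'
from geo import *
a,b,c=np.load("u1.npy",allow_pickle=True)
for u in (281,288):
    for v in range(205,262,2):
        P=cloud(b,[[u,v]])[0]; print(u,v,b["pixels"][v,u],P.round(4))
o=telemetry.get_obs(); R0=Rn.from_quat(o["ee_rot"]).as_matrix(); p0=o["ee_pos"]
t=np.radians(192.5); R1=np.array([[np.cos(t),np.sin(t),0],[np.sin(t),-np.cos(t),0],[0,0,-1]])
print(o["qpos"].round(2))
for r in rows(R0,p0,R1,np.array([.4905,-.0808,.40]),5,-.2): print(r)
E
```

```text
281 205 [85 82 76] [ 0.589  -0.0687  0.1886]
281 207 [ 54  75 151] [ 0.5937 -0.069   0.1861]
281 209 [35 47 93] [ 0.5982 -0.0693  0.1835]
281 211 [30 41 92] [ 0.596  -0.0695  0.1751]
281 213 [27 44 93] [ 0.598  -0.0697  0.1704]
281 215 [26 46 95] [ 0.5968 -0.0699  0.1627]
281 217 [33 51 95] [ 0.5959 -0.0701  0.1552]
281 219 [26 45 91] [ 0.596  -0.0703  0.1486]
281 221 [14 32 87] [ 0.5956 -0.0706  0.1415]
281 223 [158 156 145] [ 0.5893 -0.0707  0.1289]
281 225 [152 151 148] [ 0.5935 -0.071   0.1258]
281 227 [137 136 136] [ 0.5994 -0.0713  0.1244]
281 229 [26 22 22] [ 0.6008 -0.0715  0.1188]
281 231 [21 26 26] [ 0.5925 -0.0717  0.1039]
281 233 [25 20 19] [ 0.5983 -0.072   0.1024]
281 235 [33 27 30] [ 0.6004 -0.0722  0.0973]
281 237 [103  69  44] [ 0.5975 -0.0724  0.0873]
281 239 [71 41 26] [ 0.5984 -0.0727  0.081 ]
281 241 [107  70  48] [ 0.598  -0.0729  0.0733]
281 243 [95 68 55] [ 0.5985 -0.0731  0.0665]
281 245 [146 149 145] [ 0.6066 -0.0734  0.0673]
281 247 [141 144 140] [ 0.6126 -0.0737  0.0661]
281 249 [248 214 114] [ 0.6923 -0.0745  0.1412]
281 251 [209 169  76] [ 0.6947 -0.0747
[... 1220 characters left out ...]
247 [141 140 137] [ 0.6136 -0.0557  0.0655]
288 249 [ 73  81 108] [ 0.6126 -0.0558  0.0572]
288 251 [ 28  48 102] [ 0.5984 -0.0556  0.0348]
288 253 [21 36 80] [ 0.6049 -0.0559  0.0341]
288 255 [30 44 90] [ 0.6011 -0.056   0.0223]
288 257 [ 0 14 96] [ 0.6071 -0.0564  0.0209]
288 259 [255 255 104] [ 0.6823 -0.0586  0.0946]
288 261 [255 249  98] [ 0.6868 -0.0589  0.0924]
[ 0.68 -0.3  -0.12  2.01 -0.56  1.01  2.53]
[-0.0137, 0.0022, -0.002, 0.0002, 0.1285, -0.0017, -0.2]
[-0.0133, 0.0021, -0.0037, 0.0002, 0.1285, -0.0017, -0.2]
[-0.0128, 0.0021, -0.0054, 0.0002, 0.1285, -0.0017, -0.2]
[-0.012, 0.0021, -0.007, 0.0002, 0.1285, -0.0017, -0.2]
[-0.011, 0.0021, -0.0085, 0.0002, 0.1285, -0.0017, -0.2]
```

>>> drive_tool(
  series=[
    [-0.0137,0.002,-0.002,0,0.1285,-0.0017,-0.1],
    [-0.0133,0.002,-0.0037,0,0.1285,-0.0017,-0.1],
    [-0.0128,0.002,-0.0054,0,0.1285,-0.0017,-0.1],
    [-0.012,0.002,-0.007,0,0.1285,-0.0017,-0.1],
    [-0.011,0.002,-0.0085,0,0.1285,-0.0017,-0.1],
    [0,0,0,0,0,0,-0.1],
    [0,0,0,0,0,0,-0.1],
  ],
)

```text
t: 8.32
ee_pos: [0.4905, -0.0799, 0.3993]
ee_rot: [-0.111, 0.994, 0.001, -0.001]
wrist_force: [-0.7, -0.6, -0.6]
finger_gap: 0.0383
```

```bash
cat > st.py <<'E'
from geo import *
A=np.array([.568,-.063]); 
o=telemetry.get_obs(); R=Rn.from_quat(o["ee_rot"]).as_matrix(); p=o["ee_pos"]; F=o["wrist_force"]
r=p[:2]-A; rr=np.linalg.norm(r); er=r/rr; et=np.array([er[1],-er[0]])
print("t",round(o["t"],2),"p",p.round(4),"q",o["qpos"].round(2),"gap",o["finger_gap"].round(4) if hasattr(o["finger_gap"],"round") else o["finger_gap"])
print("rad",rr.round(4),"ang",np.degrees(np.arctan2(r[1],r[0])).round(1),"toolx",np.degrees(np.arctan2(R[1,0],R[0,0])).round(1),"z",R[:,2].round(3),"Frad %.1f Ftan(load) %.1f Fz %.1f"%(F[:2]@er,-F[:2]@et,F[2]))
E
python3 st.py; python3 - <<'E'
from geo import *
o=telemetry.get_obs(); R=Rn.from_quat(o["ee_rot"]).as_matrix(); print((R.T@(np.array([.4905,-.0808,.293])-o["ee_pos"])).round(4))
E
```

```text
t 8.32 p [ 0.4905 -0.0799  0.3993] q [ 0.52  0.21 -0.51  1.26  0.1   1.7   1.83] gap 0.038326573668029225
rad 0.0793 ang -167.7 toolx -167.3 z [-0.002  0.001 -1.   ] Frad 0.9 Ftan(load) 0.4 Fz -0.6
[ 1.000e-04 -1.000e-03  1.063e-01]
```

>>> drive_tool(
  series=[
    [0,-0.001,0.036,0,0,0,-0.1],
    [0,0,0.035,0,0,0,-0.1],
    [0,0,0.035,0,0,0,-0.1],
    [0,0,0,0,0,0,-0.4],
    [0,0,0,0,0,0,-0.4],
    [0,0,0,0,0,0,-0.4],
  ],
)

```text
t: 9.07
ee_pos: [0.4919, -0.0826, 0.2964]
ee_rot: [-0.109, 0.994, -0.0, 0.002]
wrist_force: [0.8, 0.4, -0.3]
finger_gap: 0.0255
```

>>> drive_tool(
  series=[
    [-0.0001,0.004,0.0001,0,0,0.05,-0.4],
    [-0.0001,0.004,0.0001,0,0,0.05,-0.4],
    [-0.0001,0.004,0.0002,0,0,0.05,-0.4],
    [-0.0001,0.004,0.0002,0,0,0.05,-0.4],
  ],
)

```text
t: 9.57
ee_pos: [0.4903, -0.0727, 0.2955]
ee_rot: [-0.005, 1.0, -0.004, 0.002]
wrist_force: [0.6, -8.6, 1.7]
finger_gap: 0.0259
```

```bash
python3 st.py
```

```text
t 9.57 p [ 0.4903 -0.0727  0.2955] q [ 0.51  0.2  -0.49  1.52  0.1   1.44  1.6 ] gap 0.02588290177036317
rad 0.0783 ang -172.9 toolx -179.4 z [ 0.004 -0.008 -1.   ] Frad 0.4 Ftan(load) 8.7 Fz 1.7
```

>>> drive_tool(
  series=[
    [-0.0009,0.018,0.0005,0,0,0.15,-0.4],
    [-0.0009,0.012,0.0005,0,0,0.15,-0.4],
    [-0.0009,0.012,0.0005,0,0,0.15,-0.4],
    [-0.0009,0.012,0.0005,0,0,0.15,-0.4],
    [-0.0009,0.012,0.0005,0,0,0.15,-0.4],
    [-0.0009,0.012,0.0005,0,0,0.15,-0.4],
    [-0.0004,0.006,0.0002,0,0,0.075,-0.4],
    [-0.0002,0.004,0.0001,0,0,0.05,-0.4],
    [-0.0002,0.004,0.0001,0,0,0.05,-0.4],
    [-0.0002,0.004,0.0002,0,0,0.05,-0.4],
  ],
)

```text
t: 10.82
ee_pos: [0.5317, 0.0091, 0.2915]
ee_rot: [0.527, 0.85, -0.003, -0.001]
wrist_force: [-7.1, -3.9, 4.6]
finger_gap: 0.0256
```

```bash
python3 st.py
```

```text
t 10.82 p [0.5317 0.0091 0.2915] q [ 0.25  0.28 -0.4   1.43  0.11  1.46  0.31] gap 0.02560948643785241
rad 0.0807 ang 116.7 toolx 116.3 z [-0.004 -0.004 -1.   ] Frad -0.3 Ftan(load) 8.2 Fz 4.6
```

>>> drive_tool(
  series=[
    [-0.0006,0.0096,0.0004,0,0,0.12,-0.4],
    [-0.0006,0.0096,0.0004,0,0,0.12,-0.4],
    [-0.0006,0.0096,0.0004,0,0,0.12,-0.4],
    [-0.0006,0.0096,0.0004,0,0,0.12,-0.4],
    [-0.0006,0.0096,0.0004,0,0,0.12,-0.4],
    [-0.0002,0.004,0.0001,0,0,0.05,-0.4],
    [-0.0002,0.004,0.0001,0,0,0.05,-0.4],
    [-0.0002,0.004,0.0002,0,0,0.05,-0.4],
    [-0.0002,0.004,0.0002,0,0,0.05,-0.4],
  ],
)

```text
t: 11.95
ee_pos: [0.5933, 0.0177, 0.289]
ee_rot: [0.815, 0.579, -0.001, -0.003]
wrist_force: [-7.5, 2.2, 4.7]
finger_gap: 0.0253
```

```bash
python3 st.py
```

```text
t 11.95 p [0.5933 0.0177 0.289 ] q [ 0.12  0.4  -0.27  1.26  0.1   1.5  -0.47] gap 0.025312286036209792
rad 0.0845 ang 72.6 toolx 70.8 z [-0.005  0.003 -1.   ] Frad -0.1 Ftan(load) 7.8 Fz 4.7
```

>>> drive_tool(
  series=[
    [-0.0004,0.008,0.0003,0,0,0.1,-0.4],
    [-0.0004,0.008,0.0003,0,0,0.1,-0.4],
    [-0.0004,0.008,0.0003,0,0,0.1,-0.4],
    [-0.0002,0.004,0.0001,0,0,0.05,-0.4],
    [-0.0002,0.004,0.0001,0,0,0.05,-0.4],
    [-0.0002,0.004,0.0002,0,0,0.05,-0.4],
    [-0.0002,0.004,0.0002,0,0,0.05,-0.4],
  ],
)

```text
t: 12.82
ee_pos: [0.627, -0.0012, 0.2876]
ee_rot: [0.933, 0.361, 0.0, -0.004]
wrist_force: [-5.1, 5.6, 3.3]
finger_gap: 0.0256
```

```bash
python3 st.py
```

```text
t 12.82 p [ 0.627  -0.0012  0.2876] q [ 0.08  0.47 -0.16  1.16  0.07  1.53 -0.9 ] gap 0.025559507200192032
rad 0.0854 ang 46.3 toolx 42.3 z [-0.003  0.008 -1.   ] Frad 0.5 Ftan(load) 7.5 Fz 3.3
```

>>> drive_tool(
  series=[
    [-0.0024,0.009,0.0003,0,0,0.1,-0.4],
    [-0.0014,0.009,0.0003,0,0,0.1,-0.4],
    [-0.0014,0.009,0.0003,0,0,0.1,-0.4],
    [-0.0012,0.004,0.0001,0,0,0.05,-0.4],
    [-0.0002,0.004,0.0001,0,0,0.05,-0.4],
    [-0.0002,0.004,0.0002,0,0,0.05,-0.4],
    [-0.0002,0.004,0.0002,0,0,0.05,-0.4],
  ],
)

```text
t: 13.7
ee_pos: [0.6448, -0.0388, 0.2861]
ee_rot: [0.993, 0.12, 0.001, -0.006]
wrist_force: [-1.5, 8.2, 0.9]
finger_gap: 0.0255
```

```bash
python3 st.py
```

```text
t 13.7 p [ 0.6448 -0.0388  0.2861] q [ 0.07  0.5  -0.06  1.1   0.02  1.54 -1.31] gap 0.02550472639310942
rad 0.0805 ang 17.5 toolx 13.8 z [ 0.001  0.012 -1.   ] Frad 1.0 Ftan(load) 8.3 Fz 0.9
```

>>> drive_tool(
  series=[
    [-0.0004,0.008,0.0003,0,0,0.1,-0.4],
    [-0.0004,0.008,0.0003,0,0,0.1,-0.4],
    [-0.0002,0.004,0.0001,0,0,0.05,-0.4],
    [-0.0002,0.004,0.0002,0,0,0.05,-0.4],
    [-0.0002,0.004,0.0001,0,0,0.05,-0.4],
    [-0.0002,0.004,0.0002,0,0,0.05,-0.4],
    [-0.0002,0.004,0.0002,0,0,0.05,-0.4],
  ],
)

```text
t: 14.58
ee_pos: [0.647, -0.0731, 0.2848]
ee_rot: [0.995, -0.103, 0.002, -0.007]
wrist_force: [2.1, 9.8, 1.0]
finger_gap: 0.0257
```

```bash
python3 st.py
```

```text
t 14.57 p [ 0.647  -0.0731  0.2848] q [ 0.08  0.51  0.03  1.09 -0.03  1.54 -1.67] gap 0.025665032575698618
rad 0.0796 ang -7.3 toolx -11.8 z [ 0.006  0.013 -1.   ] Frad 0.8 Ftan(load) 9.9 Fz 1.0
```

>>> drive_tool(
  series=[
    [-0.0002,0.0044,0.0001,0,0,0.04,-0.4],
    [-0.0002,0.0044,0.0002,0,0,0.04,-0.4],
    [-0.0002,0.0044,0.0002,0,0,0.04,-0.4],
    [-0.0002,0.0044,0.0001,0,0,0.04,-0.4],
    [-0.0002,0.0044,0.0002,0,0,0.04,-0.4],
    [-0.0002,0.0044,0.0002,0,0,0.04,-0.4],
    [-0.0002,0.0044,0.0001,0,0,0.04,-0.4],
    [-0.0002,0.0044,0.0002,0,0,0.04,-0.4],
  ],
)

```text
t: 15.58
ee_pos: [0.6351, -0.1052, 0.2834]
ee_rot: [0.966, -0.26, 0.003, -0.008]
wrist_force: [5.9, 10.2, 0.3]
finger_gap: 0.0256
```

```bash
python3 st.py
```

```text
t 15.57 p [ 0.6351 -0.1052  0.2834] q [ 0.09  0.49  0.1   1.13 -0.06  1.52 -1.92] gap 0.025630697185963263
rad 0.0793 ang -32.2 toolx -30.1 z [ 0.009  0.013 -1.   ] Frad -0.4 Ftan(load) 11.8 Fz 0.3
```

>>> drive_tool(
  series=[
    [-0.0002,0.0044,0.0001,0,0,0.04,-0.4],
    [-0.0002,0.0044,0.0002,0,0,0.04,-0.4],
    [-0.0002,0.0044,0.0002,0,0,0.04,-0.4],
    [-0.0002,0.0044,0.0001,0,0,0.04,-0.4],
    [-0.0002,0.0044,0.0002,0,0,0.04,-0.4],
  ],
)

```text
t: 16.2
ee_pos: [0.6226, -0.1226, 0.2826]
ee_rot: [0.935, -0.355, 0.003, -0.008]
wrist_force: [7.7, 9.7, -1.2]
finger_gap: 0.0255
```

```bash
python3 st.py
```

```text
t 16.2 p [ 0.6226 -0.1226  0.2826] q [ 0.09  0.47  0.14  1.16 -0.08  1.5  -2.07] gap 0.025488862230112933
rad 0.0808 ang -47.5 toolx -41.6 z [ 0.011  0.013 -1.   ] Frad -2.0 Ftan(load) 12.2 Fz -1.2
```

>>> drive_tool(
  series=[
    [-0.0002,0.0042,0.0001,0,0,0.045,-0.4],
    [-0.0002,0.0042,0.0002,0,0,0.045,-0.4],
    [-0.0002,0.0042,0.0002,0,0,0.045,-0.4],
    [-0.0002,0.0042,0.0001,0,0,0.045,-0.4],
    [-0.0002,0.0042,0.0002,0,0,0.045,-0.4],
  ],
)

```text
t: 16.82
ee_pos: [0.6078, -0.1371, 0.2818]
ee_rot: [0.889, -0.458, 0.004, -0.008]
wrist_force: [9.8, 9.2, -2.4]
finger_gap: 0.0259
```

```bash
python3 st.py
```

```text
t 16.82 p [ 0.6078 -0.1371  0.2818] q [ 0.08  0.44  0.19  1.21 -0.09  1.49 -2.26] gap 0.02591734610942595
rad 0.0841 ang -61.8 toolx -54.5 z [ 0.014  0.011 -1.   ] Frad -3.5 Ftan(load) 13.0 Fz -2.4
```

>>> drive_tool(
  series=[
    [-0.0006,0.0042,0.0002,0,0,0.045,-0.4],
    [-0.0006,0.0042,0.0002,0,0,0.045,-0.4],
    [0,0,0,0,0,0,-0.4],
  ],
)

```text
t: 17.2
ee_pos: [0.6002, -0.142, 0.2815]
ee_rot: [0.867, -0.497, 0.004, -0.007]
wrist_force: [10.4, 7.7, -3.6]
finger_gap: 0.0256
```

```bash
python3 st.py
```

```text
t 17.2 p [ 0.6002 -0.142   0.2815] q [ 0.08  0.43  0.21  1.23 -0.1   1.48 -2.34] gap 0.025633328416932742
rad 0.0854 ang -67.8 toolx -59.7 z [ 0.014  0.009 -1.   ] Frad -3.2 Ftan(load) 12.5 Fz -3.6
```

>>> drive_tool(
  series=[
    [0,-0.005,0,0,0,0,-0.4],
    [0,-0.004,0,0,0,0,-0.3],
    [0,0,0,0,0,0,0],
    [0,0,0,0,0,0,0.1],
  ],
)

```text
t: 17.7
ee_pos: [0.6008, -0.146, 0.2798]
ee_rot: [0.865, -0.502, -0.0, 0.0]
wrist_force: [0.5, -0.6, -0.6]
finger_gap: 0.0471
```

```bash
python3 st.py; python3 - <<'E'
from geo import *
c=cap("wrist"); cv2.imwrite("pics/r1.png",c["pixels"][:,:,::-1])
E
```

```text
t 17.7 p [ 0.6008 -0.146   0.2798] q [ 0.07  0.44  0.21  1.22 -0.09  1.49 -2.35] gap 0.04708205495742525
rad 0.0893 ang -68.4 toolx -60.2 z [-0. -0. -1.] Frad 0.8 Ftan(load) 0.2 Fz -0.6
```

View pics/r1.png

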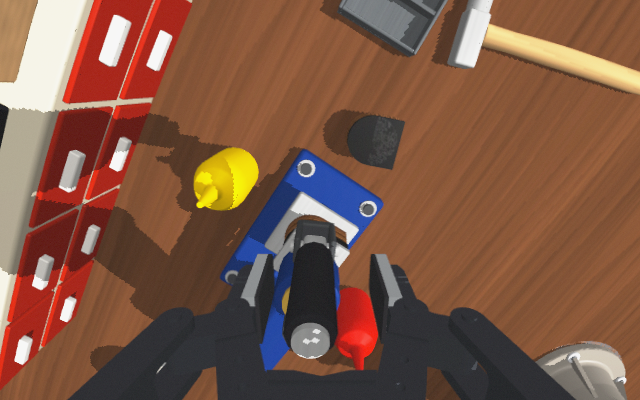

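The handle's at (312,290), free between the open jaws, with clearance on both sides. I'll lift off and check.

>>> drive_tool(
  series=[
    [0,0,-0.03,0,0,0,0.1],
    [0,0,-0.04,0,0,0,0.1],
    [0,0,-0.04,0,0,0,0.1],
    [0.04,0,-0.03,0,0,0,0.1],
    [0.05,0,0,0,0,0,0.1],
    [0.05,0,0,0,0,0,0.1],
    [0,0,0,0,0,0,0.1],
  ],
)

```text
t: 18.62
ee_pos: [0.662, -0.268, 0.4042]
ee_rot: [0.864, -0.504, 0.003, 0.0]
wrist_force: [-0.1, 0.2, -1.0]
finger_gap: 0.0469
```

```bash
python3 - <<'E'
from geo import *
b=cap("scene"); t=cap("top"); print(b["obs"]["t"],b["obs"]["ee_pos"].round(3),b["obs"]["wrist_force"].round(1))
for n,k in (("s",b),("t",t)):
    P,px,_=pts(k,ctr=(.60,-.137),r=.035,z0=.235); P=P[(px.max(1)<75)&(P[:,2]<.335)]
    for lo in np.arange(.24,.335,.01):
        s=P[(P[:,2]>=lo)&(P[:,2]<lo+.01)]
        if len(s)>3: print(n,"%.2f"%lo,len(s),s.mean(0).round(4),s.min(0).round(3),s.max(0).round(3))
for v in range(221,247,2): print(v,b["pixels"][v,285],cloud(b,[[285,v]])[0].round(4))
w=np.zeros((600,800,3),np.uint8); w[:,:440]=cv2.resize(b["pixels"][135:285,230:340],(440,600),interpolation=2); w[:360,440:]=cv2.resize(t["pixels"][130:230,310:410],(360,360),interpolation=2)
cv2.imwrite("pics/f1.png",w[:,:,::-1])
E
```

```text
18.625 [ 0.662 -0.268  0.404] [-0.1  0.2 -1. ]
s 0.24 18 [ 0.6132 -0.1344  0.2449] [ 0.6   -0.144  0.24 ] [ 0.618 -0.124  0.249]
s 0.25 14 [ 0.6103 -0.1332  0.2557] [ 0.606 -0.144  0.25 ] [ 0.614 -0.125  0.26 ]
s 0.26 26 [ 0.6105 -0.1344  0.2652] [ 0.604 -0.143  0.261] [ 0.615 -0.127  0.27 ]
s 0.27 34 [ 0.6094 -0.1349  0.2747] [ 0.602 -0.145  0.27 ] [ 0.613 -0.126  0.28 ]
s 0.28 28 [ 0.6101 -0.1348  0.2845] [ 0.601 -0.144  0.28 ] [ 0.615 -0.126  0.29 ]
s 0.29 34 [ 0.6105 -0.1353  0.2951] [ 0.604 -0.145  0.29 ] [ 0.616 -0.127  0.3  ]
s 0.30 31 [ 0.61   -0.1345  0.3054] [ 0.603 -0.144  0.301] [ 0.614 -0.126  0.31 ]
s 0.31 39 [ 0.6092 -0.1349  0.3155] [ 0.602 -0.145  0.311] [ 0.613 -0.125  0.32 ]
t 0.25 5 [ 0.6033 -0.1288  0.2548] [ 0.595 -0.131  0.251] [ 0.61  -0.127  0.259]
t 0.26 4 [ 0.5962 -0.1317  0.2662] [ 0.591 -0.137  0.266] [ 0.603 -0.127  0.266]
t 0.27 6 [ 0.5977 -0.1297  0.274 ] [ 0.593 -0.133  0.27 ] [ 0.607 -0.127  0.279]
t 0.28 9 [ 0.5959 -0.1317  0.2853] [ 0.591 -0.139  0.281] [ 0.604 -0.128  0.29 ]
t 0.30 8 [ 0.5954 -0.1323  0.3055] [ 0.592 -0.139  0.301] [ 0.604 -0.127  0.308]
221 [22 34 85] [ 0.5972 -0.0606  0.1422]
223 [179 178 168] [ 0.5872 -0.0605  0.1261]
225 [120 119 117] [ 0.5867 -0.0607  0.1188]
227 [148 147 143] [ 0.5941 -0.0611  0.1187]
229 [184 182 178] [ 0.6    -0.0614  0.1172]
231 [106 109 107] [ 0.6004 -0.0616  0.1106]
233 [26 27 25] [ 0.5981 -0.0617  0.1014]
235 [30 27 25] [ 0.6002 -0.062   0.0963]
237 [106  74  51] [ 0.6012 -0.0622  0.0901]
239 [70 45 26] [ 0.5994 -0.0623  0.0812]
241 [95 65 43] [ 0.6004 -0.0626  0.0748]
243 [68 36 20] [ 0.6043 -0.0628  0.0714]
245 [147 150 146] [ 0.6054 -0.0631  0.0652]
```

View pics/f1.png

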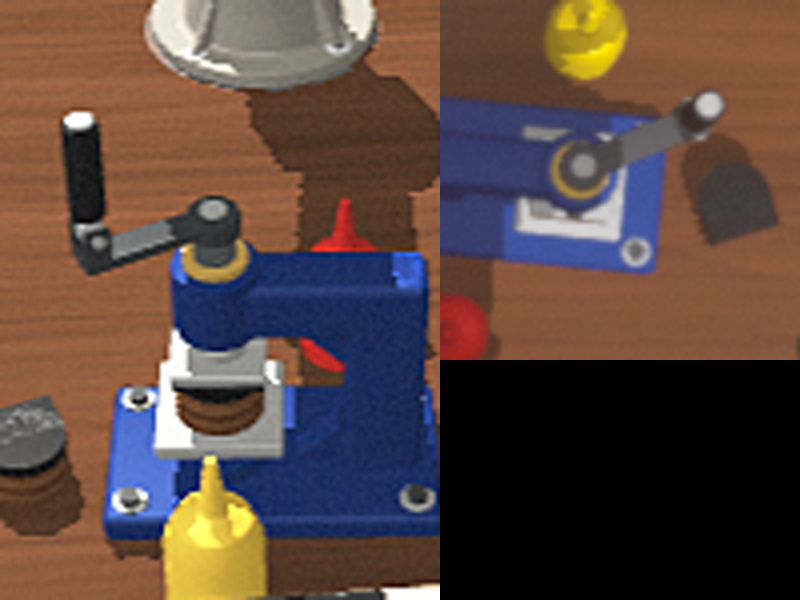

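Handle upright and the pad down on the heel, so I'll hand it in.

```bash
python3 -c "
from workcell import order; print(order.finish_job())"
```

```text
the job is handed in; nothing more can be done
None
```

I folded the handle up to its stop, wound the crank about 4.5 rad (257°) clockwise until the heel was clamped, and released it with the handle still folded out. I handed the job in at about 19 s of the 72 s allowed.

- **Clamping by feel:** The load at the handle was about 8 N while turning free. It started rising after about 2.9 rad and reached about 13 N near the end, easing to 12.5 N once stopped. That is about 5 N over free, or roughly 125–140 N on the heel. It is an estimate; nothing measured the clamp force directly.
- **Cross-check:** The depth images show the pad itself sank about 9 mm against 14 mm of screw travel. That leaves about 5 mm of cushion squeeze, or about 125–145 N, which agrees with the feel.
- **Handle:** In the last pictures it is vertical, with its axis within about 1 mm along its length. The gripper was clear of it, with no load on the wrist.
- **Disagreements:** The free load felt about 1 N lower than the stated 9 N. The arm lagged several mm under load and the tool ran up to about 5 mm wide of the 80 mm circle. I corrected this on the way, and the loose jaws took up the rest.
- **Rest of the bench:** Nothing was touched that I noticed, and both bottles and the spare heel look unmoved. I did not check each item by measurement.

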